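# Locate a workpiece against fence and stop pin

### The arm

A 7-joint arm with a two-finger parallel gripper is mounted at the origin on the work surface. World frame = base frame: x ahead of the robot, y to its left, z up, the work surface at z = 0. Lengths are in m, angles in degrees, forces in N, time in s.
With the tool pointing down it reaches from about 0.425 to 0.875 m from the base axis. Payload 4.7 kg.
Tool frame: the origin (TCP) lies at the very end of the fingers, on their centre line; the grasp point (between the pads) lies 19 mm behind it; z points along the fingers, y is the line along which they close (so a half turn about z gives the same grasp; the last joint's range is limited). The gripper opens to 87 mm and grips with 3 to 60 N. Pads are 19 mm wide; open, the fingers measure 117 mm over their backs; the gripper's body (75 mm by 190 mm) begins 51 mm behind the grasp point.
Start: joints at [67.443, 18.392, -4.016, 83.108, 1.295, 78.541, -3.26], TCP at [0.258, -0.597, 0.223] pointing down, gripper open.
Joint ranges: [-163.93, 163.93], [-17.29, 119.83], [-79.2, 71.16], [3.27, 140.29], [-89.18, 269.18], [5.43, 117.66], [-154.24, 154.24]. Speed limits (degrees/s): [147.25, 147.25, 180, 180, 180, 180, 180].

### API

Orientations are given as [roll, pitch, yaw] about the fixed x, y, z axes, in that order (R = Rz(yaw) Ry(pitch) Rx(roll)).
In Python, from cell import get_obs, read_camera, sign_off, silhouettes gives the robot as it stands.
- The arm moves only by the tool play_rows, never from a script. Its argument "steps" is a list that holds one entry, the list of rows, each a list of 7 numbers: the shift along the tool's x, y, z in m, then the turn, a rotation vector about the tool's x, y, z in rad, then the finger opening in m, from 0 to 0.087. A call has 1 to 12 rows; each row shifts and turns the commanded pose from where the row before left it, along the tool's axes as they then stand; what a row does not reach is not made up. A row lasts 1/10 s, in which the tool goes at most 50 mm and 8.59 degrees, less where a joint would pass 70% of its speed; a pose out of reach is approached as far as the arm can. A call is refused whole if a number of a shift passes 0.05 or a number of a turn 0.15, either way. A call with a gripper value outside its range is refused whole. The fingers move at their own pace and stop on an object; "force" is the grip in N (left out, the last holds). Time passes only in rows, so rows that do not move let the fingers close. It gives the time, the measured TCP pose, the force, the opening and the grip force at its end, in the units of the state.
- get_obs(): the state, without advancing time (a new reading comes with each control period).
- read_camera(name): name is "scene" or "top" or "wrist"; returns a dict with "frame" (400x640x3 uint8, red, green, blue), "intrinsics" (3x3 intrinsics, pixels), "view" (4x4, takes a point from world to camera coordinates). Camera axes: x right, y up, looking along -z (the intrinsics and any distortion apply to the point x, -y, -z); pixel columns grow to the right and rows downward; lengths in m; the calibration is good to about 2 mm. A picture is of the moment at which its call begins. There is no depth.
- sign_off(): hands the job in; it is judged then, once.
Trained networks look in the newest picture that a camera, given by its name, has taken for a name from the list of things; names that differ only in an ending like _2 or _b are one class to them, and where a whole thing is asked for, a point or a joint stands for the part that bears it (a point fixed in the world has none). Each returns a list of dicts, best first, with "p" (0 to 1); they miss things now and then, are a little off and sometimes report something else, mostly with a low value. They report only what shows in the picture. A call takes as long as a camera call.
- silhouettes(camera, name): "pixels" (400x640 bool, what is visible of it) and "extent" ([left, top, right, bottom] in pixels, round what is visible of it).
The state is a dict: "time_s": time; "qpos": joint angles; "joint_velocities": joint speeds; "effort": joint torques, N m; "tool_pos": TCP position; "tool_rot": TCP orientation; "force": force on the tool from outside, world axes, zero at the start; "wrist_torque": the same for the moment, N m; "grip_width": finger opening in m; "grasp_force": force on a finger pad.
Only numpy, scipy, OpenCV 4.12 (cv2) and the standard library are available. Lean on these libraries where they do the work, as an engineer would, in place of code of your own. Each camera call takes 0.05 s, during which the arm holds its last target. There are 200 camera calls.

### The job

With your fingertips, push the blue machined block across the inspection plate until its long side lies flush against the front of the steel fence, and only then slide it along the fence until its end touches the red-topped stop pin. The block must only be pushed, never lifted or tipped; leave it flush with the fence and touching the pin, and leave all the other things where they are.

Things in the scene. Friction and masses are not known exactly. Their poses are not given: they have to be found in the camera images.
- block: Loose blue anodised aluminium block, 50 (its x) by 80 (its y, the long sides) by 40 mm high, 0.35 to 0.6 kg, two dark round bores in its top; it stands on the plate in front of the fence, turned by up to about 30 degrees from the fence's direction. Origin at the centre of its underside, z up.
- fence: Fixed straight bar of ground steel, 24 mm thick, 360 mm long, 30 mm high, bolted to the plate; its face is smooth and the block slides along it easily. Origin at the foot of its front face, the face towards the robot and the block, half-way along its length; its x points away from the robot into the bar (square to the front face, bar from x = 0 to 24 mm), its y runs along the front face, z up. The flush block has its centre 25 mm before the face (x = -25 mm in this frame).
- stop_pin: Fixed upright round steel pin with a red top, 20 mm diameter, 32 mm high. Origin at the centre of its foot, on the plate, 25 mm in front of the fence's front face and 150 mm from the middle of the fence, near its left or its right end (it varies). A block that is flush and touches it has its centre 50 mm from the pin's centre.
- collet: Loose brass collet standing on the plate in front of the fence, near the end that has no pin (25 mm before the face, 150 mm from the middle); 34 mm diameter, 48 mm high. Origin at the centre of its underside. Bystander.
- toolholder: Loose steel tool holder standing in a red 80 x 80 x 30 mm base, 131 mm high in all, on the plate to the right of the fence. Origin at the centre of its underside. Bystander.
- ring_gauge: Loose steel ring, 64 mm outside diameter, 22 mm high, lying behind the fence. Origin at the centre of its underside. Bystander.
- micrometer: Loose micrometer with yellow bow and steel barrel, about 55 x 150 x 14 mm, lying on the plate to the left. Origin on the plate at the middle of its jaw gap. Bystander.
- plug_gauge: Loose plug gauge with green handle, about 125 mm long, 18 mm thick, lying on the plate to the right. Origin below the middle of its handle. Bystander.
- pin_case: Loose closed red plastic case, 100 x 160 x 35 mm, at the left. Origin at the centre of its underside. Bystander.

How it is judged (in metres and radians):
On the way, in this order (a step that is already met when the one before it is completed fails the run):
1. the block's long side is flush against the fence, before it reaches the pin (angle between the y axis of block and the y axis of fence, either way round below 0.05 rad and x of block in the frame of fence between -0.028 and -0.02 m), for 0.2 s.
2. the block, flush with the fence, touches the stop pin (all of step 1 and horizontal distance between block and stop_pin below 0.053 m), for 0.2 s.
At the end, for the whole second after the job is handed in: The block stands flat and at rest on the plate, its long side along the fence within 0.05 rad and within 3 mm of the front face, its end within 3 mm of the stop pin (all of step 2 and height (world z) of block below 0.003 m and angle between block's own z axis and vertical below 0.05 rad and linear speed of block below 0.01 m/s); the robot touches nothing.
It fails at once if the block is lifted by more than 6 mm or tipped by more than 0.15 rad (height (world z) of block above 0.006 m or angle between block's own z axis and vertical above 0.15 rad).
It fails at once if another thing on the plate is moved by more than 10 mm (distance of any of collet, toolholder, ring_gauge, micrometer, plug_gauge, pin_case from where it was at the start of the episode above 0.01 m).
It also fails if it takes over 54 s, if anything falls off the work surface, if the arm or the gripper's body presses on something with over 40 N, if the wrist force passes 120 N, or if a joint passes its speed limit or range.

## Working session

There is one attempt and no reset: what is moved stays moved. The work goes in short steps, Python scripts to look and compute and a tool call to move; the robot and the scene stay as the last step left them, time stands still between calls to the robot, and variables do not carry over. Pictures are saved under pics/ and viewed, at most 10 in all, crops included, and the job is handed in when it is done.

Besides the shell and the picture viewer there is one more tool, called after "Request:" by a JSON object that holds its "api" and its "payload". play_rows: Moves the arm, as the interface text tells. Its arguments: {"type":"object","properties":{"steps":{"type":"array","items":{"type":"array","items":{"type":"array","items":{"type":"number"}}}},"force":{"type":"number"}},"required":["steps"]}

```bash
mkdir -p pics
python3 - <<'E'
from cell import *
import cv2,json
o=get_obs();print(o['time_s'],o['tool_pos'],o['tool_rot'],o['grip_width'])
for c in ['top','scene']:
    r=read_camera(c);cv2.imwrite(f'pics/{c}0.png',r['frame'][:,:,::-1]);print(c,r['intrinsics'],r['view'],[k for k in r])
    for n in ['block','fence','stop_pin','collet']:
        for s in silhouettes(c,n)[:2]:print(n,round(s['p'],2),s['extent'],s['pixels'].sum())
E
```

```text
0.0 [ 0.25749763 -0.59621139  0.22143465] [-1.79887685e+02  6.69566052e-03  2.33647955e+01] 0.08689182144440084
top [[480.9381985    0.         318.57208258]
 [  0.         480.9381985  197.06006713]
 [  0.           0.           1.        ]] [[ 0.01911104 -0.99944886  0.02714298 -0.01411028]
 [ 0.99560377  0.02151326  0.09116091 -0.56861166]
 [-0.09169461  0.02528148  0.9954662  -1.24123784]
 [ 0.          0.          0.          1.        ]] ['frame', 'intrinsics', 'view']
block 0.62 [312.8, 208.8, 341.2, 229.5] 570
block 0.3 [373.3, 178.9, 382.0, 186.9] 44
fence 0.74 [253.2, 163.3, 383.4, 202.4] 1274
fence 0.16 [109.1, 152.5, 181.9, 201.5] 2536
stop_pin 0.39 [370.4, 177.2, 383.8, 189.0] 52
collet 0.69 [264.0, 204.4, 273.5, 213.3] 120
scene [[421.33535286   0.         323.93418943]
 [  0.         421.33535286 199.02091841]
 [  0.           0.           1.        ]] [[ 0.31041235  0.95051814 -0.01262719 -0.16511571]
 [-0.61345489  0.21044885  0.76117303  0.28425663]
 [ 0.72616615 -0.22853129  0.64842592 -1.60007113]
 [ 0.          0.          0.          1.        ]] ['frame', 'intrinsics', 'view']
block 0.76 [296.0, 195.6, 327.8, 218.8] 642
fence 0.83 [269.0, 201.1, 385.0, 266.0] 1760
collet 0.52 [359.7, 193.1, 375.0, 208.1] 135
```

Run:
```python
import cv2
a=cv2.imread('pics/top0.png');cv2.imwrite('pics/top0z.png',cv2.resize(a[120:270,220:420],(800,600),interpolation=cv2.INTER_CUBIC))
```

```text
(no output)
```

View pics/top0.png

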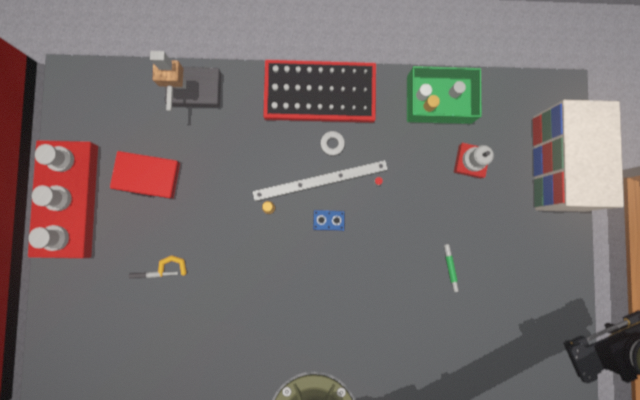

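View pics/top0z.png

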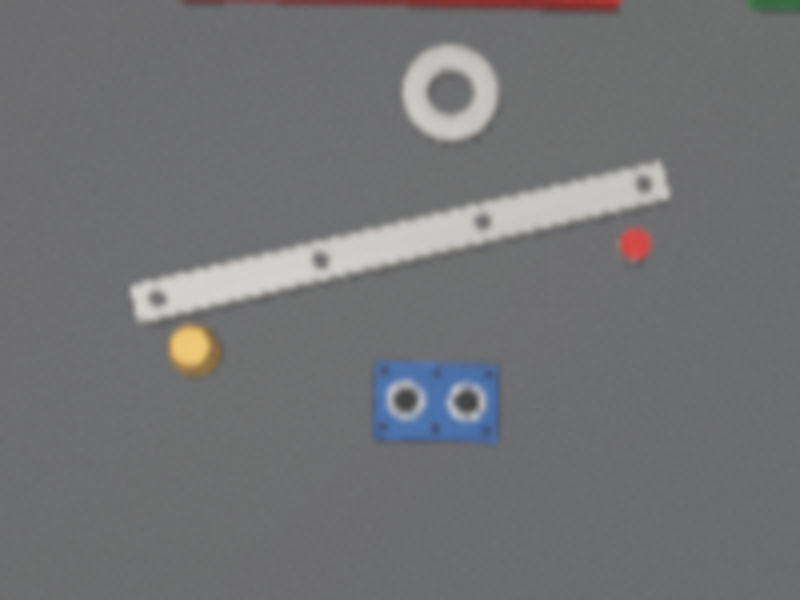

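The top view shows the blue block at about (329,220). The fence runs from (254,195) to (386,165), the red pin is on the right at (378,181), and the collet is on the left at (268,207).

```bash
cat > h.py <<'E'
from cell import *
import numpy as np, cv2
def proj(r,P):
    P=np.atleast_2d(P); c=(r['view'][:3,:3]@P.T).T+r['view'][:3,3]; c=c*[1,-1,-1]
    p=(r['intrinsics']@c.T).T; return p[:,:2]/p[:,2:]
def back(r,uv,z):
    uv=np.atleast_2d(uv); d=np.c_[uv,np.ones(len(uv))]@np.linalg.inv(r['intrinsics']).T*[1,-1,-1]
    R=r['view'][:3,:3]; d=d@R; o=-R.T@r['view'][:3,3]; return o+d*((z-o[2])/d[:,2])[:,None]
def rect(r,mask,z):
    "min-area rectangle of a mask's outline, on the plane z: centre, sides, angle of long side (deg from world -y to +x)"
    c=max(cv2.findContours(mask.astype(np.uint8),0,cv2.CHAIN_APPROX_NONE)[0],key=cv2.contourArea)[:,0]
    P=back(r,c,z)[:,:2]; (ce,s,a)=cv2.minAreaRect((P*1000).astype(np.float32)); b=cv2.boxPoints((ce,s,a))
    e=max((b[1]-b[0],b[2]-b[1]),key=np.linalg.norm); e=e*(-np.sign(e[1]))
    return np.array(ce),sorted(s),np.degrees(np.arctan2(e[0],-e[1]))
def blue(r):
    h=cv2.cvtColor(r['frame'],cv2.COLOR_RGB2HSV); return (cv2.inRange(h,(95,110,60),(125,255,255))>0)
def red(r):
    h=cv2.cvtColor(r['frame'],cv2.COLOR_RGB2HSV); return (cv2.inRange(h,(0,120,80),(10,255,255))|cv2.inRange(h,(170,120,80),(180,255,255)))>0
E
python3 - <<'E'
from h import *
r=read_camera('top')
m=blue(r);k=np.zeros_like(m);k[190:245,290:370]=1
print('block',rect(r,m&k,.04), rect(r,silhouettes('top','block')[0]['pixels'],.04))
m=red(r);k[:]=0;k[170:195,365:392]=1;v,u=np.nonzero(m&k);print('pin',back(r,[u.mean(),v.mean()],.032),len(u))
g=r['frame'].min(2)>150;k[:]=0;k[160:203,248:392]=1
print('fence',rect(r,g&k,.03), rect(r,silhouettes('top','fence')[0]['pixels'],.03))
s=silhouettes('top','collet')[0];print('collet',back(r,[(s['extent'][0]+s['extent'][2])/2,(s['extent'][1]+s['extent'][3])/2],.048))
E
```

```text
block (array([508.31219482, -29.18840408]), [46.7459602355957, 75.48343658447266], np.float32(1.1343417)) (array([506.99667358, -27.90968704]), [49.339202880859375, 78.06256103515625], np.float32(1.1311365))
pin [[ 0.61586602 -0.15916574  0.032     ]] 42
fence (array([614.07965088,  -5.15322876]), [25.985387802124023, 359.98834228515625], np.float32(14.533943)) (array([611.94342041,  -5.77749634]), [28.23157501220703, 358.48681640625], np.float32(14.331191))
collet [[0.53184045 0.12475428 0.048     ]]
```

Fitting the pictures gives a fence angle of 14.4°, and the pin's predicted and measured positions agree to about 2 mm. In the fence frame the block is at about x = -95 mm and 4 mm off the middle, away from the pin. I'll approach with the tool's y along the fence.

Request:
{"api": "play_rows", "payload": {"steps": [[[0.03,-0.028,0,0,0,0.0785,0.04],[0.04,-0.028,0,0,0,0.0785,0.04],[0.04,-0.028,0,0,0,0,0.04],[0.04,-0.028,0,0,0,0,0.04],[0.04,-0.028,0,0,0,0,0.04],[0.03,-0.035,0,0,0,0,0.04],[0.02,-0.042,0,0,0,0,0.04],[0.013,-0.045,0,0,0,0,0.04],[0.013,-0.045,0,0,0,0,0.04],[0.013,-0.045,0,0,0,0,0.04],[0.013,-0.045,0,0,0,0,0.04],[0,-0.04,0,0,0,0,0.04]]]}}

```text
time_s: 1.9
tool_pos: [0.4241, -0.0924, 0.2229]
tool_rot: [180.0, -0.1, 14.5]
force: [1.1, -0.1, 0.4]
grip_width: 0.0401
grasp_force: 0.0
```

Request:
{"api": "play_rows", "payload": {"steps": [[[0,0,0,0,0,0,0.04],[0,0,0,0,0,0,0.04],[0,0,0,0,0,0,0.04]]]}}

```text
time_s: 2.2
tool_pos: [0.4236, -0.0967, 0.2227]
tool_rot: [180.0, -0.0, 14.3]
force: [-0.3, 0.1, 0.0]
grip_width: 0.0399
grasp_force: 0.0
```

Request:
{"api": "play_rows", "payload": {"steps": [[[0.017,-0.023,0.03,0,0,0,0.04],[0.017,-0.023,0.03,0,0,0,0.04],[0,0,0.04,0,0,0,0.04],[0,0,0.04,0,0,0,0.04],[0,0,0.04,0,0,0,0.04],[0,0,0.02,0,0,0,0.04],[0,0,0.011,0,0,0,0.04],[0,0,0,0,0,0,0.04],[0,0,0,0,0,0,0.04]]]}}

```text
time_s: 3.1
tool_pos: [0.446, -0.0431, 0.0123]
tool_rot: [180.0, -0.1, 14.3]
force: [0.8, -0.2, 0.1]
grip_width: 0.0396
grasp_force: 0.0
```

Run:
```python
from h import *
r=read_camera('scene');cv2.imwrite('pics/s1.png',cv2.resize(r['frame'][120:300,200:440,::-1],(800,600)))
print(get_obs()['tool_pos'])
```

```text
[ 0.44634931 -0.0430357   0.01271098]
```

View pics/s1.png

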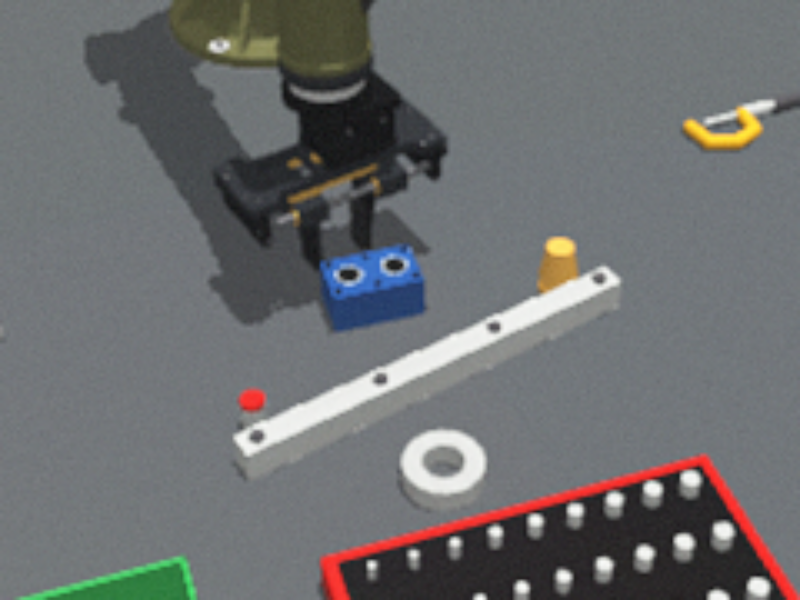

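The scene view confirms it: both fingers stand behind the block's near long side, at about (330,230) in the crop. The way to the fence is clear, so I'll push.

Request:
{"api": "play_rows", "payload": {"steps": [[[0.01,0,0,0,0,0,0.04],[0.008,0,0,0,0,0,0.04],[0.006,0,0,0,0,0,0.04],[0.006,0,0,0,0,0,0.04],[0.006,0,0,0,0,0,0.04],[0.006,0,0,0,0,0,0.04],[0.006,0,0,0,0,0,0.04],[0.006,0,0,0,0,0,0.04],[0.006,0,0,0,0,0,0.04],[0.006,0,0,0,0,0,0.04],[0.006,0,0,0,0,0,0.04],[0.006,0,0,0,0,0,0.04]]]}}

```text
time_s: 4.35
tool_pos: [0.5211, -0.0228, 0.0114]
tool_rot: [-180.0, -0.0, 14.4]
force: [-2.1, -0.9, -1.2]
grip_width: 0.0402
grasp_force: 1.0
```

```bash
cat >> h.py <<'E'
O=np.array([601.4,-8.5]);N=np.array([.9686,.2487]);E_=np.array([.2487,-.9686])
def fc(p): d=np.asarray(p)[:2]-O; return (d@N).round(1),(d@E_).round(1)
def look():
    o=get_obs(); print('tcp',fc(o['tool_pos']*1000),o['tool_pos'][2],o['tool_rot'],o['force'].round(1),o['time_s'])
    for c in ['top','scene']:
        r=read_camera(c)
        for s in silhouettes(c,'block')[:1]:
            q=rect(r,s['pixels'],.04 if c=='top' else .02); print(c,s['p'],fc(q[0]),q)
    return r
E
python3 - <<'E'
from h import *
look()
E
```

```text
tcp (np.float64(-81.3), np.float64(-6.2)) 0.011387556830848161 [-1.79986145e+02 -1.45648592e-02  1.43842114e+01] [-2.1 -0.9 -1.2] 4.35
scene 0.7 (np.float64(-98.6), np.float64(-448.3)) (array([394.37039185, 401.19836426]), [48.129703521728516, 141.89613342285156], np.float32(11.98686))
```

Request:
{"api": "play_rows", "payload": {"steps": [[[0.004,0,0,0,0,0,0.04],[0.004,0,0,0,0,0,0.04],[0.004,0,0,0,0,0,0.04],[0.004,0,0,0,0,0,0.04],[0.001,0,0,0,0,0,0.04],[0,0,0,0,0,0,0.04]]]}}

```text
time_s: 5.15
tool_pos: [0.5367, -0.0193, 0.0115]
tool_rot: [180.0, 0.1, 14.4]
force: [-2.8, -1.6, 2.5]
grip_width: 0.0402
grasp_force: 1.8
```

Run:
```python
from h import *
look()
r=read_camera('scene');cv2.imwrite('pics/s2.png',cv2.resize(r['frame'][150:270,240:400,::-1],(800,600),interpolation=cv2.INTER_CUBIC))
```

```text
tcp (np.float64(-65.4), np.float64(-5.6)) 0.01150909412110393 [1.79981088e+02 5.84145400e-02 1.43557566e+01] [-2.8 -1.6  2.5] 5.15
scene 0.83 (np.float64(-38.5), np.float64(-7.8)) (array([562.13690186, -10.48222733]), [73.2286148071289, 105.0930404663086], np.float32(10.199378))
```

View pics/s2.png

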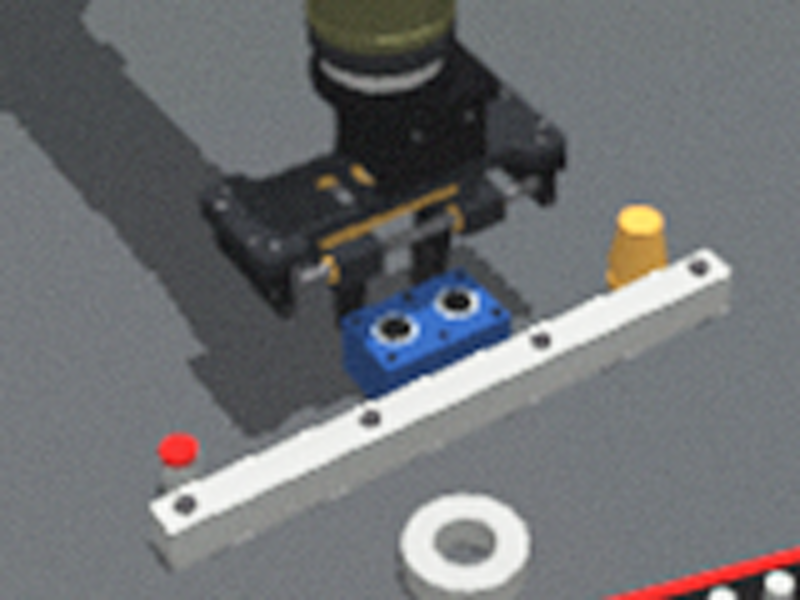

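The block, at crop (430,330), is now parallel to the fence with a small gap. I'll close it in small steps and watch the force.

Request:
{"api": "play_rows", "payload": {"steps": [[[0.002,0,0,0,0,0,0.04],[0.002,0,0,0,0,0,0.04],[0.001,0,0,0,0,0,0.04],[0,0,0,0,0,0,0.04]]]}}

```text
time_s: 5.8
tool_pos: [0.5423, -0.0175, 0.0115]
tool_rot: [-180.0, -0.1, 14.4]
force: [-0.4, -0.8, -0.2]
grip_width: 0.0398
grasp_force: 0.9
```

Request:
{"api": "play_rows", "payload": {"steps": [[[0.001,0,0,0,0,0,0.04],[0.001,0,0,0,0,0,0.04],[0,0,0,0,0,0,0.04]]]}}

```text
time_s: 6.1
tool_pos: [0.5426, -0.0175, 0.0115]
tool_rot: [-180.0, 0.2, 14.4]
force: [-7.0, -1.7, 4.2]
grip_width: 0.0403
grasp_force: 3.4
```

Request:
{"api": "play_rows", "payload": {"steps": [[[0.001,0,0,0,0,0,0.04],[0.001,0,0,0,0,0,0.04],[0,0,0,0,0,0,0.04],[0,0,0,0,0,0,0.04],[0,0,0,0,0,0,0.04]]]}}

```text
time_s: 6.6
tool_pos: [0.5425, -0.0175, 0.0114]
tool_rot: [-180.0, 0.4, 14.4]
force: [-11.7, -1.3, 10.6]
grip_width: 0.04
grasp_force: 6.1
```

Run:
```python
from h import *
look()
```

```text
tcp (np.float64(-59.2), np.float64(-6.0)) 0.011435484683853442 [-179.99999834    0.41214612   14.35632158] [-11.7  -1.3  10.6] 6.6
scene 0.59 (np.float64(-36.5), np.float64(-5.7)) (array([564.63739014, -12.04136276]), [59.36305236816406, 99.22715759277344], np.float32(12.999082))
```

Contact with the fence is firm: the TCP stays put while the force builds to 12 N. I'll back off, rise and look.

Request:
{"api": "play_rows", "payload": {"steps": [[[-0.005,0,0,0,0,0,0.04],[-0.015,0,0,0,0,0,0.04],[-0.03,0,0,0,0,0,0.04],[-0.03,0,-0.03,0,0,0,0],[-0.02,0,-0.04,0,0,0,0],[0,0,-0.03,0,0,0,0],[0,0,0,0,0,0,0],[0,0,0,0,0,0,0]]]}}

```text
time_s: 7.6
tool_pos: [0.4504, -0.0415, 0.1125]
tool_rot: [179.9, -0.2, 14.4]
force: [-0.6, 0.2, -0.2]
grip_width: 0.0077
grasp_force: 0.0
```

Run:
```python
from h import *
look();print(get_obs()['qpos'],get_obs()['tool_pos'])
r=read_camera('top');cv2.imwrite('pics/t3.png',cv2.resize(r['frame'][140:260,240:400,::-1],(800,600),interpolation=cv2.INTER_CUBIC))
m=blue(r);k=np.zeros_like(m);k[160:230,280:370]=1;q=rect(r,m&k,.04);print(q,fc(q[0]))
```

```text
tcp (np.float64(-154.4), np.float64(-5.6)) 0.11251244590644421 [179.88279043  -0.21876688  14.38508558] [-0.6  0.2 -0.2] 7.6
top 0.76 (np.float64(-25.9), np.float64(-9.3)) (array([574.03527832,  -5.92227936]), [54.508052825927734, 83.11962127685547], np.float32(14.624172))
scene 0.79 (np.float64(-34.9), np.float64(-4.1)) (array([566.54296875, -13.21718597]), [62.70144271850586, 102.4467544555664], np.float32(17.024836))
[ 35.12178119   0.62908876 -33.07860575 117.13914001   0.33065886
  62.44118153 -73.70085647] [ 0.4483537  -0.04109748  0.11028108]
(array([573.99511719,  -6.92913818]), [46.996524810791016, 78.62313079833984], np.float32(15.275695)) (np.float64(-26.2), np.float64(-8.3))
```

View pics/t3.png

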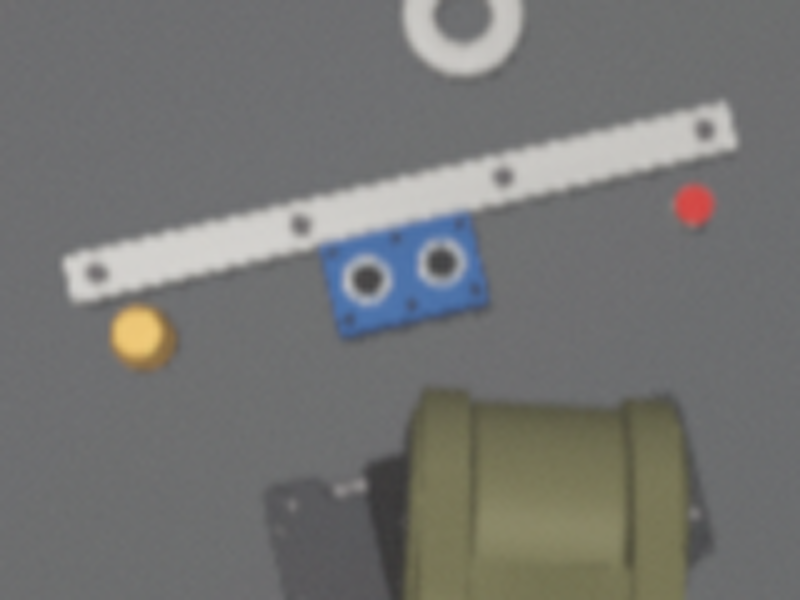

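The block is flush against the fence, with both edges parallel in the crop and its centre 8 to 9 mm off the middle, away from the pin. The pin end is free. I'll go round to the other end and turn the tool 90°.

Request:
{"api": "play_rows", "payload": {"steps": [[[0.032,-0.0175,0,0,0,0,0],[0.032,-0.0175,0,0,0,0,0],[0.032,-0.0175,0,0,0,0,0],[0.033,-0.0175,0,0,0,0,0],[0,0,0,0,0,0.1428,0],[0,0,0,0,0,0.1428,0],[0,0,0,0,0,0.1428,0],[0,0,0,0,0,0.1428,0],[0,0,0,0,0,0.1428,0],[0,0,0,0,0,0.1428,0],[0,0,0,0,0,0.1428,0],[0,0,0,0,0,0.1428,0]]]}}

```text
time_s: 9.05
tool_pos: [0.5559, 0.0582, 0.1099]
tool_rot: [179.9, 0.1, -51.2]
force: [-0.5, -0.5, -1.2]
grip_width: 0.0001
grasp_force: 0.0
```

Request:
{"api": "play_rows", "payload": {"steps": [[[0,0,0,0,0,0.1428,0],[0,0,0,0,0,0.1428,0],[0,0,0,0,0,0.1428,0],[0,0,0,0,0,0,0],[0,0,0,0,0,0,0]]]}}

```text
time_s: 9.55
tool_pos: [0.5495, 0.0576, 0.0937]
tool_rot: [177.9, 0.8, -58.2]
force: [-0.2, 1.1, 0.6]
grip_width: 0.0004
grasp_force: 0.0
```

Run:
```python
from h import *
o=get_obs(); print('tcp',fc(o['tool_pos']*1000),o['tool_pos'],o['tool_rot'],o['qpos'],o['time_s'])
```

```text
tcp (np.float64(-33.9), np.float64(-76.9)) [0.54945748 0.05755311 0.09373371] [177.92493793   0.81794187 -58.23670972] [ -20.25069165   14.05033168   13.07626206  104.45518611   -3.38049181
   64.11516228 -154.17700698] 9.55
```

Joint 7 reached its range limit, so I'll turn the other way to yaw 104.4°.

Request:
{"api": "play_rows", "payload": {"steps": [[[0,0,0,0,0,-0.145,0],[0,0,0,0,0,-0.145,0],[0,0,0,0,0,-0.145,0],[0,0,0,0,0,-0.145,0],[0,0,0,0,0,-0.145,0],[0,0,0,0,0,-0.145,0],[0,0,0,0,0,-0.145,0],[0,0,0,0,0,-0.145,0],[0,0,0,0,0,-0.145,0],[0,0,0,0,0,-0.145,0],[0,0,0,0,0,-0.145,0],[0,0,0,0,0,-0.145,0]]]}}

```text
time_s: 10.75
tool_pos: [0.5501, 0.0554, 0.0948]
tool_rot: [-178.8, 1.7, 41.6]
force: [0.4, 0.2, 0.0]
grip_width: 0.0006
grasp_force: 0.0
```

Request:
{"api": "play_rows", "payload": {"steps": [[[0,0,0,0,0,-0.145,0],[0,0,0,0,0,-0.145,0],[0,0,0,0,0,-0.145,0],[0,0,0,0,0,-0.145,0],[0,0,0,0,0,-0.145,0],[0,0,0,0,0,-0.145,0],[0,0,0,0,0,0,0],[0,0,0,0,0,0,0]]]}}

```text
time_s: 11.55
tool_pos: [0.5501, 0.0551, 0.0948]
tool_rot: [-177.9, 0.3, 90.8]
force: [-1.2, 0.7, 0.6]
grip_width: 0.0003
grasp_force: 0.0
```

Run:
```python
from h import *
from scipy.spatial.transform import Rotation as R
o=get_obs(); print('tcp',fc(o['tool_pos']*1000),o['tool_pos'],o['tool_rot'],o['qpos'],o['time_s'])
A=R.from_euler('xyz',o['tool_rot'],degrees=True);B=R.from_euler('xyz',[180,0,104.4],degrees=True)
print((A.inv()*B).as_rotvec(), 'tool-x,y,z in world\n',A.as_matrix().T.round(3))
```

```text
tcp (np.float64(-33.9), np.float64(-74.4)) [0.55008928 0.0551343  0.09476825] [-177.89328891    0.26180953   90.83072535] [ -4.74988916  14.04874871  -4.22132728 103.86999983   1.09759924
  64.24491872  -8.53374541] 11.55
[-3.71380420e-02  1.93576983e-04 -2.36885381e-01] tool-x,y,z in world
 [[-0.014  1.    -0.005]
 [ 0.999  0.014 -0.037]
 [-0.037 -0.005 -0.999]]
```

Request:
{"api": "play_rows", "payload": {"steps": [[[0,0,0,-0.0186,0,-0.1184,0],[0,0,0,-0.0186,0,-0.1184,0],[0,0,0,0,0,0,0],[0,0.009,0,0,0,0,0],[0,0,0,0,0,0,0],[0,0,0,0,0,0,0]]]}}

```text
time_s: 12.15
tool_pos: [0.5591, 0.0582, 0.0945]
tool_rot: [-180.0, 0.1, 104.6]
force: [1.1, 0.5, 0.5]
grip_width: 0.0006
grasp_force: 0.0
```

Run:
```python
from h import *
look()
r=read_camera('scene');cv2.imwrite('pics/s4.png',cv2.resize(r['frame'][140:275,240:420,::-1],(800,600),interpolation=cv2.INTER_CUBIC))
```

```text
tcp (np.float64(-24.4), np.float64(-75.1)) 0.09454425574083314 [-1.79965065e+02  5.10919746e-02  1.04556349e+02] [1.1 0.5 0.5] 12.15
top 0.82 (np.float64(-26.1), np.float64(8.1)) (array([578.12512207, -22.82102966]), [47.61845397949219, 53.02497100830078], np.float32(-77.80887))
scene 0.85 (np.float64(-37.2), np.float64(-5.6)) (array([563.99975586, -12.29469299]), [62.84989929199219, 100.92784881591797], np.float32(15.749552))
```

View pics/s4.png

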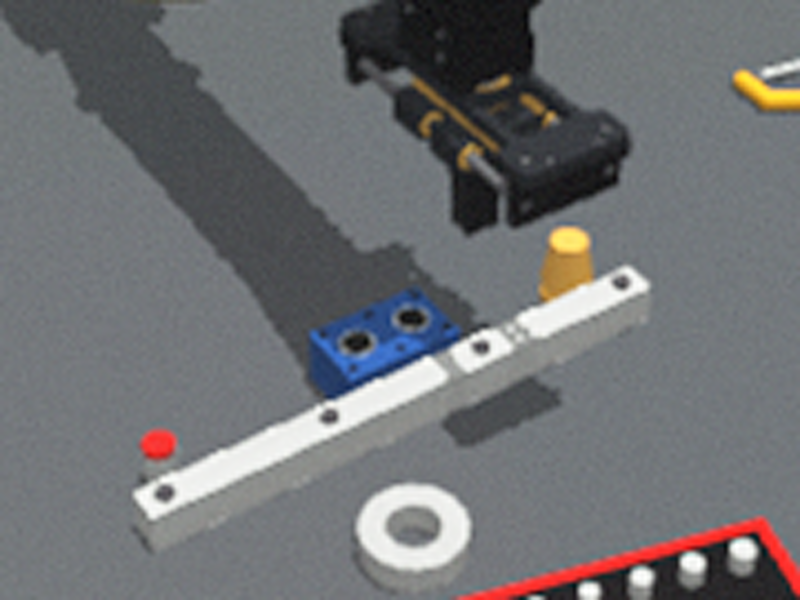

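The fingers are above the free spot between the block and the collet (crop 475,200). I'll descend and start pushing along the fence.

Request:
{"api": "play_rows", "payload": {"steps": [[[0,0,0.03,0,0,0,0],[0,0,0.03,0,0,0,0],[0,0,0.015,0,0,0,0],[0,0,0.007,0,0,0,0],[0,0,0,0,0,0,0],[-0.006,0,0,0,0,0,0],[-0.006,0,0,0,0,0,0],[-0.005,0,0,0,0,0,0],[-0.005,0,0,0,0,0,0],[-0.005,0,0,0,0,0,0],[-0.005,0,0,0,0,0,0],[-0.005,0,0,0,0,0,0]]]}}

```text
time_s: 13.6
tool_pos: [0.5682, 0.025, 0.0139]
tool_rot: [180.0, -0.1, 104.7]
force: [-2.8, 6.0, 5.2]
grip_width: 0.0007
grasp_force: 3.5
```

Request:
{"api": "play_rows", "payload": {"steps": [[[-0.006,0,0,0,0,0,0],[-0.006,0,0,0,0,0,0],[-0.006,0,0,0,0,0,0],[-0.006,0,0,0,0,0,0],[-0.006,0,0,0,0,0,0],[0,0,0,0,0,0,0]]]}}

```text
time_s: 14.2
tool_pos: [0.5762, -0.0059, 0.0138]
tool_rot: [179.9, -0.0, 104.6]
force: [-1.2, 4.1, 2.9]
grip_width: 0.0003
grasp_force: 2.1
```

Run:
```python
from h import *
look()
r=read_camera('scene');cv2.imwrite('pics/s5.png',cv2.resize(r['frame'][140:275,240:420,::-1],(800,600),interpolation=cv2.INTER_CUBIC))
```

```text
tcp (np.float64(-23.7), np.float64(-8.8)) 0.013820863527743765 [ 1.79934318e+02 -3.10137342e-02  1.04641403e+02] [-1.2  4.1  2.9] 14.2
top 0.52 (np.float64(-39.1), np.float64(77.4)) (array([582.75036621, -93.24343872]), [2.620138168334961, 10.510354042053223], np.float32(-89.27946))
scene 0.6 (np.float64(-27.2), np.float64(-150.0)) (array([537.70843506, 130.04084778]), [33.40076446533203, 75.60824584960938], np.float32(56.03637))
```

View pics/s5.png

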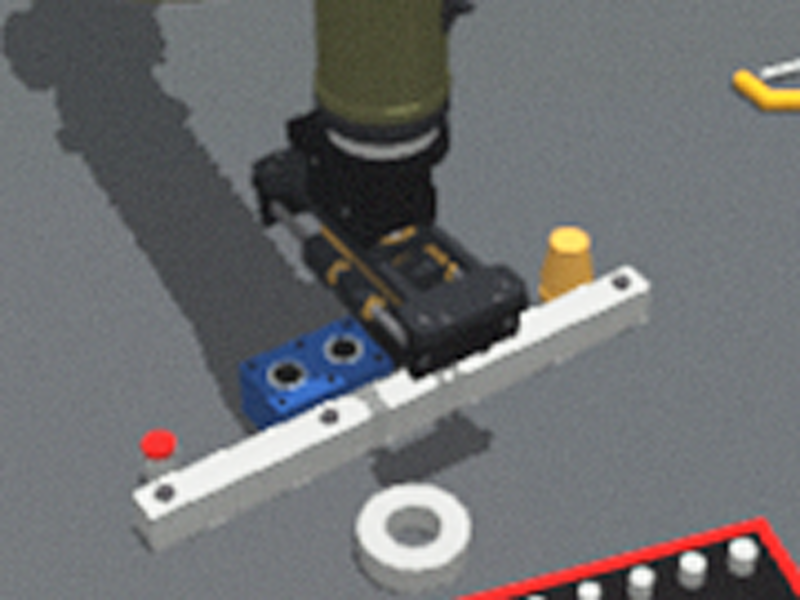

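The block slides along the fence, at crop (315,375), and still lies flush. Continuing.

Request:
{"api": "play_rows", "payload": {"steps": [[[-0.006,0,0,0,0,0,0],[-0.006,0,0,0,0,0,0],[-0.006,0,0,0,0,0,0],[-0.006,0,0,0,0,0,0],[-0.006,0,0,0,0,0,0],[-0.006,0,0,0,0,0,0],[-0.006,0,0,0,0,0,0],[-0.004,0,0,0,0,0,0],[-0.003,0,0,0,0,0,0],[-0.002,0,0,0,0,0,0],[0,0,0,0,0,0,0]]]}}

```text
time_s: 15.55
tool_pos: [0.5887, -0.0554, 0.0131]
tool_rot: [180.0, 0.0, 104.7]
force: [-0.4, 5.4, 3.7]
grip_width: 0.0005
grasp_force: 2.5
```

Request:
{"api": "play_rows", "payload": {"steps": [[[-0.002,0,0,0,0,0,0],[-0.002,0,0,0,0,0,0],[-0.002,0,0,0,0,0,0],[0,0,0,0,0,0,0]]]}}

```text
time_s: 15.95
tool_pos: [0.5901, -0.0612, 0.013]
tool_rot: [-180.0, 0.0, 104.7]
force: [-1.9, 5.5, 3.4]
grip_width: 0.0005
grasp_force: 2.5
```

Request:
{"api": "play_rows", "payload": {"steps": [[[-0.001,0,0,0,0,0,0],[-0.001,0,0,0,0,0,0],[0,0,0,0,0,0,0]]]}}

```text
time_s: 16.25
tool_pos: [0.5904, -0.0623, 0.013]
tool_rot: [-180.0, -0.0, 104.7]
force: [-1.9, 6.4, 4.9]
grip_width: 0.0006
grasp_force: 3.2
```

Request:
{"api": "play_rows", "payload": {"steps": [[[-0.001,0,0,0,0,0,0],[-0.001,0,0,0,0,0,0],[0,0,0,0,0,0,0]]]}}

```text
time_s: 16.55
tool_pos: [0.5905, -0.0623, 0.0131]
tool_rot: [-179.9, -0.2, 104.8]
force: [-3.0, 10.0, 5.8]
grip_width: 0.0003
grasp_force: 4.9
```

The motion has stopped and the force is rising, so the block is against the pin. One more small press, then I'll back off and check.

Request:
{"api": "play_rows", "payload": {"steps": [[[-0.001,0,0,0,0,0,0],[0,0,0,0,0,0,0],[0,0,0,0,0,0,0],[0.005,0,0,0,0,0,0],[0.015,0,0,0,0,0,0],[0.025,0,0,0,0,0,0],[0,0,-0.04,0,0,0,0],[0,0,-0.04,0,0,0,0],[0.04,0,-0.02,0,0,0,0],[0.03,0,0,0,0,0,0],[0,0,0,0,0,0,0],[0,0,0,0,0,0,0]]]}}

```text
time_s: 17.75
tool_pos: [0.5617, 0.0443, 0.1122]
tool_rot: [-179.9, 0.1, 104.7]
force: [1.5, 0.4, -0.4]
grip_width: 0.0002
grasp_force: 0.0
```

Run:
```python
from h import *
look()
r=read_camera('top');cv2.imwrite('pics/t6.png',cv2.resize(r['frame'][140:230,290:410,::-1],(800,600),interpolation=cv2.INTER_CUBIC))
m=blue(r);k=np.zeros_like(m);k[150:225,310:385]=1;q=rect(r,m&k,.04);print(q,fc(q[0]))
```

```text
tcp (np.float64(-25.4), np.float64(-61.1)) 0.11223579099521339 [-1.79929036e+02  1.34237183e-01  1.04712985e+02] [ 1.5  0.4 -0.4] 17.75
top 0.78 (np.float64(-25.4), np.float64(96.4)) (array([ 600.78771973, -108.14572144]), [54.36439895629883, 84.60508728027344], np.float32(16.480192))
scene 0.72 (np.float64(-36.6), np.float64(99.1)) (array([ 590.57861328, -113.55496216]), [63.11717224121094, 94.15039825439453], np.float32(17.162779))
(array([ 600.57061768, -110.68699646]), [47.585174560546875, 79.79949188232422], np.float32(14.733171)) (np.float64(-26.2), np.float64(98.8))
```

View pics/t6.png

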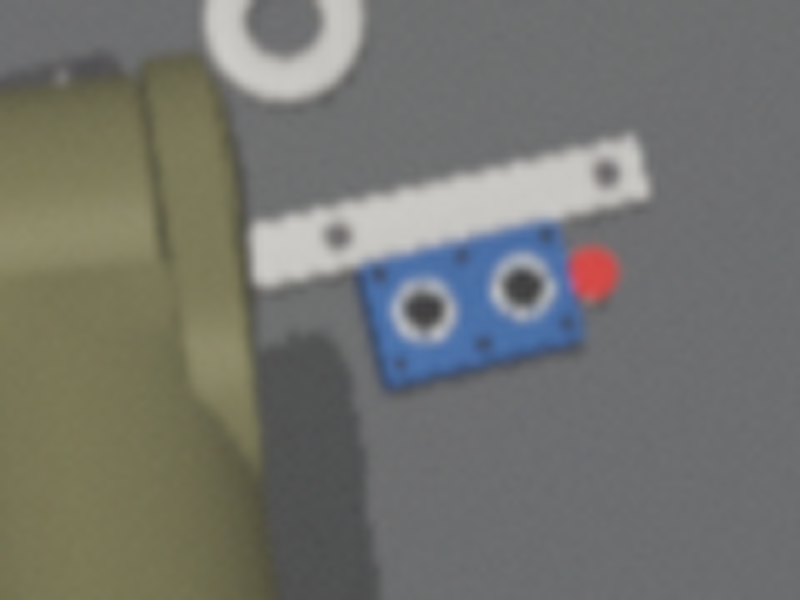

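The block is flush: it has the same offset (-26.2 mm) as when it was pressed against the fence, at 14.7°. Its end touches the pin at crop (575,275), and the gripper is clear. Handing in.

```bash
python3 -c "
from cell import *
print(sign_off())"
```

```text
the job is handed in; nothing more can be done
None
```

I pushed the block flush to the fence, then slid it along until it touched the stop pin. I handed the job in at about 18 s, and the last pictures showed the block flush and touching; no verdict came back.

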